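# Grind two turns on the hand coffee mill

### The job

Press the red suction lever of the coffee mill gently right down, so that its foot grips the worktop. Then hold the crank's wooden knob and turn it clockwise two full turns, and on until the crank points straight away from the lever, at an even, unhurried pace (six or seven seconds a turn), easing it over the stiff spot in each turn so that it neither lurches ahead nor flies back; a hard bean will jam it once in the first turn: do not force it, which drags the mill along or makes the crank jump, but back the crank off a little so that the bean drops through, and carry on. Let go with the crank pointing straight away from the lever, and leave the tea things where they are.

Things in the scene. Friction and masses are not known exactly. Their poses are not given: they have to be found in the camera images.
- mill: coffee mill: black suction foot 132 mm across, beech box 104 mm square to 128 mm height, steel dome hopper to 166 mm. Origin at its underside on the crank's upright axis. Its -x side carries the red lever, its +y side a small drawer. The foot holds to about 25 N of side load at the crank, then creeps
- crank (a joint): turn of the crank about the mill's upright axis (rad), clockwise from above, counting on over whole turns; 0, 6.28, 12.57 = arm along the mill's +x, away from the lever. Starts at -1.4 to -0.1. Drags 3 to 4 N at the knob, up to 9 N on the stiff spot (80 degrees wide, once a turn, place unknown), which then pushes it on; the jam blocks it until it is backed off 10 to 25 degrees
- knob_grip (a point): middle of the upright wooden knob at the end of the crank arm: knob 31 mm across and 43 mm tall, this point 24 mm above its lower end, 202 mm above the worktop and 85 mm out from the mill's axis. The knob spins freely on its pin, so a grip from above can keep its yaw. The arm, 18 mm wide, runs 26 mm below this point
- lever_paddle (a point): top face of the red lever's paddle, 72 mm out from the lever's hinge. The hinge lies 58 mm from the mill's axis on its -x side, 26 mm above the worktop; the paddle is 38 mm wide and ends 85 mm from the hinge
- lever (a joint): how far the suction lever is pressed down (rad): starts at 0 to 0.12, standing up at about 35 degrees; 0.62 = level, at its stop. Takes 6 to 8 N at the paddle and stays where it is left
- teapot: white teapot, 136 mm across the belly and 133 mm high, on the lilac tray; origin under its centre
- milk_jug: white milk jug, 86 mm across, 74 mm high, on the tray; origin under its centre
- sugar_bowl: white lidded sugar bowl, 88 mm across, 86 mm high, on the tray; origin under its centre
- saucer: white saucer, 140 mm across, 14 mm high, beyond the mill; origin under its centre
- cup: white cup with one handle, 76 mm across, 66 mm high, standing on the saucer; origin under its centre
- strainer_bowl: small white bowl, 124 mm across, 42 mm high, to the right; origin under its centre
- bean_jar: amber glass jar with a wooden lid, 84 mm across, 135 mm high, beyond the mill to the right; origin under its centre
- teaspoon: spoon with a wooden handle, 140 mm long, lying near right; origin under the middle of its length
Mind the look-alikes: they are no part of the job. There is more than one size of the part that bears mill; the job needs the larger.

How it is judged:
By the outcome, as a careful person would: the job done as asked, in the order asked, and still so for the second after the job is handed in, with the robot touching nothing.
It also fails if it takes over 72 s, if anything falls off the work surface, if the arm or the gripper's body presses on something with over 40 N, if the wrist force passes 120 N, or if a joint passes its speed limit or range.

### The arm

A 7-joint arm with a two-finger parallel gripper is mounted at the origin on the work surface. World frame = base frame: x ahead of the robot, y to its left, z up, the work surface at z = 0. Lengths are in m, angles in rad, forces in N, time in s.
With the tool pointing down it reaches from about 0.4 to 0.85 m from the base axis. Payload 6.9 kg.
Tool frame: the origin (TCP) lies on the mounting face of the last link; the fingertips stand 173 mm ahead of it and the grasp point (between the pads) lies 155 mm ahead of it; z points along the fingers, y is the line along which they close (so a half turn about z gives the same grasp; the last joint's range is limited). The gripper opens to 85 mm and grips with 20 to 120 N. Pads are 22 mm wide; open, the fingers measure 114 mm over their backs; the gripper's body (76 mm by 85 mm) begins 54 mm behind the grasp point. The pads swing forward as they close: fully open they stand 13 mm farther back than shut.
Start: joints at [1.258, 0.507, -0.238, 1.5, 0.126, 1.149, -0.155], TCP at [0.254, -0.571, 0.405] pointing down, gripper open.
Joint ranges: [-3.08, 3.08], [-0.24, 2.05], [-1.43, 1.35], [0, 2.5], [-1.52, 4.66], [0.17, 1.96], [-2.89, 2.89]. Speed limits (rad/s): [2.39, 2.39, 3.14, 3.14, 3.14, 3.14, 3.14].

### API

Orientations are given as [roll, pitch, yaw] about the fixed x, y, z axes, in that order (R = Rz(yaw) Ry(pitch) Rx(roll)).
In Python, from workcell import ctrl gives the robot as it stands.
- The arm moves only by the tool carry_out, never from a script. Its argument "deltas" is a list of rows, each an object with "linear": the shift along the tool's x, y, z in mm, a list of three; "spin": the turn about the tool's z in degrees. In form: [{"linear": [x, y, z], "spin": spin}, ...]. A call has 1 to 12 rows; each row shifts and turns the commanded pose from where the row before left it, along the tool's axes as they then stand; what a row does not reach is not made up. A row lasts 1/12 s, in which the tool goes at most 41.7 mm and 7.16 degrees, less where a joint would pass 70% of its speed; a pose out of reach is approached as far as the arm can. A call is refused whole if a number of a shift passes 41.7 or a number of a turn 7.16, either way. A call with a gripper value outside its range is refused whole. "hand" is the finger opening in mm, from 0 to 85.4, set as the call begins (left out, the last holds). The fingers move at their own pace and stop on an object; "grip_force" is the grip in N (left out, the last holds). Time passes only in rows, so rows that do not move let the fingers close. It gives the time, the measured TCP pose, the force, the opening and the grip force at its end, in the units of the state.
- ctrl.sense(): the state, without advancing time (a new reading comes with each control period).
- ctrl.grab_frame(name): name is "scene" or "top" or "wrist"; returns a dict with "frame" (384x512x3 uint8, red, green, blue), "camera_matrix" (3x3 intrinsics, pixels), "origin" and "rotation" of the camera in the world. Camera axes: x right, y down, z forward; pixel columns grow to the right and rows downward; lengths in m; the calibration is good to about 2 mm. A picture is of the moment at which its call begins. There is no depth.
- ctrl.hand_in(): hands the job in; it is judged then, once.
The state is a dict: "time_s": time; "qpos": joint angles; "qd": joint speeds; "joint_efforts": joint torques, N m; "tcp_pos": TCP position; "ee_rot": TCP orientation; "contact_force": force on the tool from outside, world axes, zero at the start; "torque": the same for the moment, N m; "opening": finger opening in m; "grasp_force": force on a finger pad.
Only numpy, scipy, OpenCV 4.12 (cv2) and the standard library are available. Lean on these libraries where they do the work, as an engineer would, in place of code of your own. Each camera call takes 0.05 s, during which the arm holds its last target. There are 200 camera calls.

## Working session

There is one attempt and no reset: what is moved stays moved. The work goes in short steps, Python scripts to look and compute and a tool call to move; the robot and the scene stay as the last step left them, time stands still between calls to the robot, and variables do not carry over. Pictures are saved under pics/ and viewed, at most 10 in all, crops included, and the job is handed in when it is done.

Besides the shell and the picture viewer there is one more tool, called after "Emit:" in YAML: its name, and indented under it one key for each argument. carry_out: Moves the arm, as the interface text tells. Its arguments: {"type":"object","properties":{"deltas":{"type":"array","items":{"type":"object","properties":{"linear":{"type":"array","items":{"type":"number"}},"spin":{"type":"number"}}}},"hand":{"type":"number"},"grip_force":{"type":"number"}},"required":["deltas"]}

```bash
mkdir -p pics; python3 - <<'E'
from workcell import ctrl
import cv2,pickle
s=ctrl.sense();print({k:s[k] for k in('time_s','tcp_pos','ee_rot','opening','contact_force')})
for n in('scene','top'):
    f=ctrl.grab_frame(n);pickle.dump(f,open(n+'.pkl','wb'))
    cv2.imwrite(f'pics/{n}1.png',cv2.cvtColor(f['frame'],cv2.COLOR_RGB2BGR))
    print(f['camera_matrix'],f['origin'],f['rotation'])
E
```

```text
{'time_s': 0.0, 'tcp_pos': array([ 0.25343914, -0.57110899,  0.40384267]), 'ee_rot': array([-3.13983579e+00,  5.96208587e-05,  4.17833108e-01]), 'opening': 0.08536829769947804, 'contact_force': array([-0.20727885, -0.52170466,  1.34365668])}
[[357.51020905   0.         250.94920976]
 [  0.         357.51020905 195.1259844 ]
 [  0.           0.           1.        ]] [0.93449557 0.56706994 1.04200002] [-2.52490024 -0.01708718  2.58516017]
[[398.88008797   0.         253.41923727]
 [  0.         398.88008797 191.34438544]
 [  0.           0.           1.        ]] [0.31146923 0.01456824 1.27847377] [-2.90383762 -0.00501675 -1.47396053]
```

View pics/scene1.png

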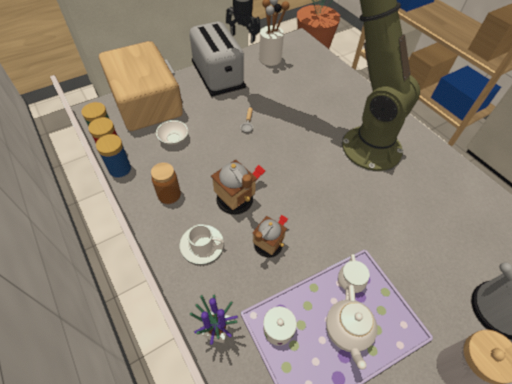

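View pics/top1.png

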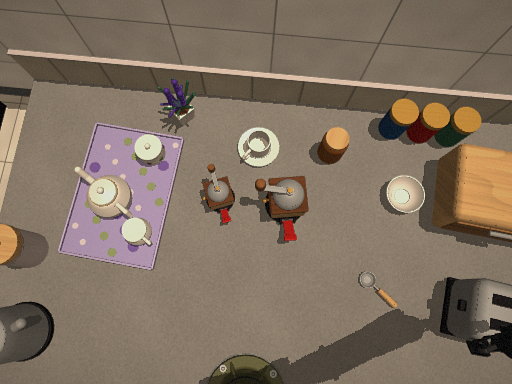

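Two mills are in the top view, at (218,192) and (288,197). The right one is clearly larger, so it fits. I'll confirm that in an enlarged crop.

```bash
python3 - <<'E'
import cv2,pickle
f=pickle.load(open('top.pkl','rb'))['frame']
c=f[155:250,195:322];cv2.imwrite('pics/crop1.png',cv2.cvtColor(cv2.resize(c,None,fx=6,fy=6,interpolation=cv2.INTER_CUBIC),cv2.COLOR_RGB2BGR))
E
```

```text
(no output)
```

View pics/crop1.png

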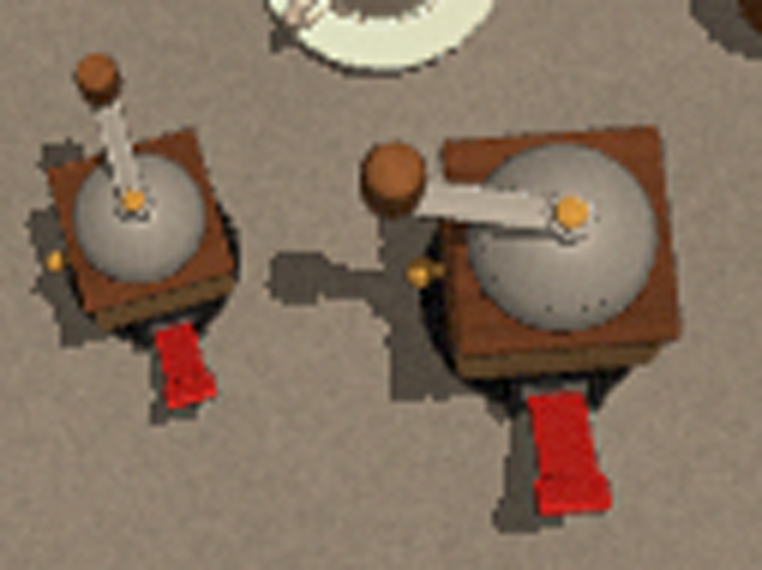

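```bash
cat > h.py <<'E'
import numpy as np,pickle
from scipy.spatial.transform import Rotation as Ro
def ray(f,u,v,z):
    d=Ro.from_euler('xyz',f['rotation']).as_matrix()@np.linalg.inv(f['camera_matrix'])@[u,v,1]
    o=np.array(f['origin']);return o+d*(z-o[2])/d[2]
def proj(f,p):
    R=Ro.from_euler('xyz',f['rotation']).as_matrix();q=f['camera_matrix']@(R.T@(np.array(p)-f['origin']));return q[:2]/q[2]
E
python3 - <<'E'
from h import *
f=pickle.load(open('top.pkl','rb'));s=pickle.load(open('scene.pkl','rb'))
g=lambda cx,cy,z:ray(f,195+(cx+.5)/6-.5,155+(cy+.5)/6-.5,z)
C=np.array([g(*c,.128) for c in[(443,142),(660,128),(680,338),(458,352)]]);print(C,np.linalg.norm(C-np.roll(C,1,0),axis=1))
m=C.mean(0);print('centre',m)
e=(C[0]+C[1]-C[2]-C[3])[:2];e2=(C[0]+C[3]-C[1]-C[2])[:2]
print('yaw x-axis',np.degrees(np.arctan2(e[1],e[0])),'y-axis-90',np.degrees(np.arctan2(e2[1],e2[0]))-90)
k=g(393,178,.221);print('knob',k,np.linalg.norm((k-m)[:2]),np.degrees(np.arctan2(*(k-m)[1::-1])))
print('nut',g(571,212,.185))
for z in(.05,.07,.075):print('paddle end',g(540,515,z),g(608,507,z))
print('paddle base',g(530,397,.03),g(585,392,.03))
E
```

```text
[[ 0.63404763 -0.00498208  0.128     ]
 [ 0.65191035 -0.11226734  0.128     ]
 [ 0.54635743 -0.12911592  0.128     ]
 [ 0.52882702 -0.02161648  0.128     ]] [0.10652737 0.10876213 0.10688916 0.10891945]
centre [ 0.59028561 -0.06699545  0.128     ]
yaw x-axis 9.026444972276845 y-axis-90 9.357348324295387
knob [0.58874598 0.0178274  0.221     ] 0.08483682943706954 91.03986774428839
nut [ 0.58992805 -0.06699529  0.185     ]
paddle end [ 0.46306139 -0.07328818  0.05      ] [ 0.47055242 -0.10773659  0.05      ]
paddle end [ 0.46059341 -0.07185785  0.07      ] [ 0.46796249 -0.10574542  0.07      ]
paddle end [ 0.45997642 -0.07150027  0.075     ] [ 0.467315   -0.10524763  0.075     ]
paddle base [ 0.52703333 -0.06459201  0.03      ] [ 0.53252554 -0.09328575  0.03      ]
```

The large mill is confirmed: centre (0.590, -0.067), yaw about 9°, knob 85 mm out, which matches. Now I'll close the hand, turn to yaw 0 and move toward the lever.

Emit:
carry_out:
  deltas:
    - {"linear": [0, 0, 0], "spin": 6}
    - {"linear": [0, 0, 0], "spin": 6}
    - {"linear": [0, 0, 0], "spin": 6}
    - {"linear": [0, 0, 0], "spin": 6}
    - {"linear": [14, -30, 0], "spin": 0}
    - {"linear": [14, -30, 0], "spin": 0}
    - {"linear": [14, -30, 0], "spin": 0}
    - {"linear": [14, -30, 0], "spin": 0}
    - {"linear": [14, -30, 0], "spin": 0}
    - {"linear": [14, -30, 0], "spin": 0}
    - {"linear": [14, -30, 0], "spin": 0}
    - {"linear": [14, -30, 0], "spin": 0}
  hand: 0
  grip_force: 40

```text
time_s: 1.1
tcp_pos: [0.3661, -0.3298, 0.4045]
ee_rot: [-3.141, 0.0, -0.001]
contact_force: [0.2, 0.2, -0.8]
opening: 0.0
grasp_force: 0.0
```

Emit:
carry_out:
  deltas:
    - {"linear": [14, -30, 0], "spin": 0}
    - {"linear": [14, -30, 0], "spin": 0}
    - {"linear": [14, -30, 0], "spin": 0}
    - {"linear": [14, -30, 0], "spin": 0}
    - {"linear": [14, -30, 0], "spin": 0}
    - {"linear": [14, -30, 0], "spin": 0}
    - {"linear": [14, -30, 0], "spin": 0}
    - {"linear": [8, -32, 10], "spin": 0}
    - {"linear": [0, 0, 30], "spin": 0}
    - {"linear": [0, 0, 30], "spin": 0}
    - {"linear": [0, 0, 25], "spin": 0}
    - {"linear": [0, 0, 0], "spin": 0}

```text
time_s: 2.1
tcp_pos: [0.4705, -0.0891, 0.3057]
ee_rot: [-3.14, 0.008, -0.0]
contact_force: [-0.6, -0.4, 0.1]
opening: -0.0001
grasp_force: 0.0
```

Emit:
carry_out:
  deltas:
    - {"linear": [1, -3, 12], "spin": 0}
    - {"linear": [1, 0, 12], "spin": 0}
    - {"linear": [0, 0, 12], "spin": 0}
    - {"linear": [0, 0, 12], "spin": 0}
    - {"linear": [0, 0, 5], "spin": 0}
    - {"linear": [0, 0, 4], "spin": 0}
    - {"linear": [0, 0, 3], "spin": 0}
    - {"linear": [0, 0, 3], "spin": 0}
    - {"linear": [0, 0, 3], "spin": 0}
    - {"linear": [-1, 0, 3], "spin": 0}

```text
time_s: 2.93
tcp_pos: [0.4737, -0.0866, 0.2414]
ee_rot: [3.141, -0.002, -0.001]
contact_force: [-0.5, -0.1, 6.9]
opening: 0.0001
grasp_force: 2.8
```

Emit:
carry_out:
  deltas:
    - {"linear": [-1, 0, 3], "spin": 0}
    - {"linear": [-1, 0, 3], "spin": 0}
    - {"linear": [-1, 0, 3], "spin": 0}
    - {"linear": [-1, 0, 3], "spin": 0}
    - {"linear": [-1, 0, 3], "spin": 0}
    - {"linear": [-1, 0, 3], "spin": 0}
    - {"linear": [-1, 0, 3], "spin": 0}
    - {"linear": [-1, 0, 3], "spin": 0}
    - {"linear": [0, 0, 3], "spin": 0}

```text
time_s: 3.68
tcp_pos: [0.4647, -0.0871, 0.2141]
ee_rot: [3.14, 0.0, -0.002]
contact_force: [-3.5, -2.0, 6.3]
opening: -0.0004
grasp_force: 2.8
```

Emit:
carry_out:
  deltas:
    - {"linear": [0, 0, 2], "spin": 0}
    - {"linear": [0, 0, 2], "spin": 0}

```text
time_s: 3.85
tcp_pos: [0.4645, -0.0871, 0.21]
ee_rot: [3.141, 0.001, -0.002]
contact_force: [-3.0, -2.1, 5.3]
opening: -0.0003
grasp_force: 2.8
```

Emit:
carry_out:
  deltas:
    - {"linear": [0, 0, 2], "spin": 0}
    - {"linear": [0, 0, 2], "spin": 0}

```text
time_s: 4.02
tcp_pos: [0.4643, -0.0871, 0.2059]
ee_rot: [3.14, 0.002, -0.002]
contact_force: [-3.4, -1.9, 5.5]
opening: -0.0001
grasp_force: 2.8
```

Emit:
carry_out:
  deltas:
    - {"linear": [0, 0, 1], "spin": 0}
    - {"linear": [0, 0, 1], "spin": 0}

```text
time_s: 4.18
tcp_pos: [0.4642, -0.0871, 0.2039]
ee_rot: [3.141, 0.002, -0.002]
contact_force: [-4.6, -2.7, 5.6]
opening: -0.0001
grasp_force: 2.8
```

Emit:
carry_out:
  deltas:
    - {"linear": [0, 0, 1], "spin": 0}
    - {"linear": [0, 0, 1], "spin": 0}

```text
time_s: 4.35
tcp_pos: [0.4641, -0.0872, 0.2019]
ee_rot: [3.14, 0.002, -0.002]
contact_force: [-3.8, -3.3, 6.5]
opening: -0.0001
grasp_force: 3.1
```

Emit:
carry_out:
  deltas:
    - {"linear": [0, 0, 1], "spin": 0}
    - {"linear": [0, 0, 0], "spin": 0}

```text
time_s: 4.52
tcp_pos: [0.4641, -0.0872, 0.2009]
ee_rot: [3.14, 0.002, -0.002]
contact_force: [-4.3, -1.9, 6.5]
opening: -0.0001
grasp_force: 3.1
```

Emit:
carry_out:
  deltas:
    - {"linear": [0, 0, 1], "spin": 0}
    - {"linear": [0, 0, 1], "spin": 0}

```text
time_s: 4.68
tcp_pos: [0.4639, -0.0872, 0.199]
ee_rot: [3.14, 0.003, -0.002]
contact_force: [-4.7, -2.0, 8.8]
opening: 0.0001
grasp_force: 4.9
```

Emit:
carry_out:
  deltas:
    - {"linear": [0, 0, 1], "spin": 0}
    - {"linear": [0, 0, 1], "spin": 0}

```text
time_s: 4.85
tcp_pos: [0.4637, -0.0873, 0.1972]
ee_rot: [3.14, 0.003, -0.002]
contact_force: [-7.1, -2.9, 13.0]
opening: 0.0002
grasp_force: 6.9
```

```bash
python3 - <<'E'
from workcell import ctrl
import cv2,pickle
from h import *
f=ctrl.grab_frame('scene');pickle.dump(f,open('s2.pkl','wb'))
print(ctrl.sense()['contact_force'],proj(f,[.464,-.087,.026]))
im=f['frame'][140:235,195:322];a=cv2.resize(im,None,fx=6,fy=6,interpolation=cv2.INTER_CUBIC)
cv2.imwrite('pics/s2.png',cv2.cvtColor(a,cv2.COLOR_RGB2BGR))
E
```

```text
[-6.76892345 -1.6950282  14.81901942] [261.08491137 176.40708294]
```

View pics/s2.png

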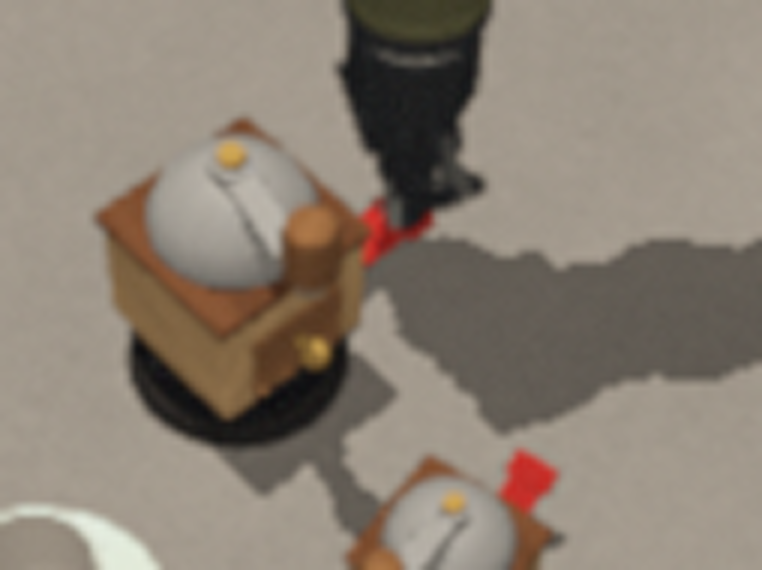

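The lever looks level at (400,230) under the fingertip, and the force has risen to 15 N, so it is at its stop. I'll lift off, opening the hand once I'm up.

Emit:
carry_out:
  deltas:
    - {"linear": [0, 0, -4], "spin": 0}
    - {"linear": [0, 0, -8], "spin": 0}
    - {"linear": [0, 0, -15], "spin": 0}
    - {"linear": [0, 0, -24], "spin": 0}
    - {"linear": [0, 0, -24], "spin": 0}
    - {"linear": [0, 0, -24], "spin": 0}
    - {"linear": [0, 0, -24], "spin": 0}
    - {"linear": [0, 0, -24], "spin": 0}
    - {"linear": [0, 0, -24], "spin": 0}
    - {"linear": [0, 0, -24], "spin": 0}
    - {"linear": [0, 0, -24], "spin": 0}
    - {"linear": [0, 0, -10], "spin": 0}

```text
time_s: 5.9
tcp_pos: [0.4654, -0.0861, 0.4293]
ee_rot: [3.141, -0.005, -0.001]
contact_force: [1.3, -0.3, 0.2]
opening: 0.0001
grasp_force: 0.0
```

Emit:
carry_out:
  deltas:
    - {"linear": [8, -8, 0], "spin": 0}
    - {"linear": [8, -8, 0], "spin": 0}
    - {"linear": [8, -8, 0], "spin": 0}
    - {"linear": [10, -10, 0], "spin": 0}
    - {"linear": [10, -10, 0], "spin": 0}
    - {"linear": [10, -10, 0], "spin": 0}
    - {"linear": [10, -10, 0], "spin": 0}
    - {"linear": [0, 0, 0], "spin": 0}
  hand: 75

```text
time_s: 6.57
tcp_pos: [0.5311, -0.0194, 0.4247]
ee_rot: [-3.139, 0.0, 0.003]
contact_force: [-0.2, 0.0, 0.7]
opening: 0.0751
grasp_force: 0.0
```

```bash
python3 - <<'E'
from workcell import ctrl
import cv2,pickle
from h import *
o=[]
for n in('scene','top'):
    f=ctrl.grab_frame(n);pickle.dump(f,open(n+'3.pkl','wb'))
    c=f['frame'][140:235,195:322] if n=='scene' else f['frame'][155:250,230:357]
    o.append(cv2.resize(c,None,fx=4,fy=4,interpolation=cv2.INTER_CUBIC))
cv2.imwrite('pics/s3.png',cv2.cvtColor(np.vstack(o)[:600*2],cv2.COLOR_RGB2BGR)[:760])
im=cv2.hconcat([cv2.resize(x,(400,300)) for x in o]);cv2.imwrite('pics/s3.png',cv2.cvtColor(im,cv2.COLOR_RGB2BGR))
E
```

```text
(no output)
```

View pics/s3.png

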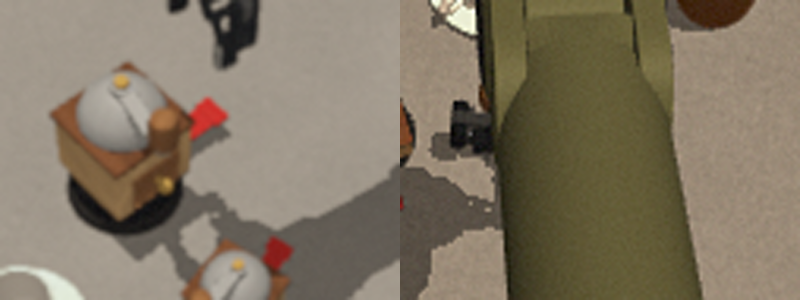

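```bash
python3 - <<'E'
from h import *
import cv2
def rec(fn):
    f=pickle.load(open(fn,'rb'));a=f['frame'].astype(int)
    m=((a[...,0]>130)&(a[...,1]<60)&(a[...,2]<60)).astype(np.uint8);m[:145]=0;m[200:]=0;m[:,:235]=0;m[:,280:]=0
    y,x=np.nonzero(m);r=cv2.minAreaRect(np.c_[x,y].astype(np.float32));print(fn,len(x),cv2.boxPoints(r).round(1).tolist(),x.mean(),y.mean());return f
rec('scene.pkl');f=rec('scene3.pkl')
M=np.array([.590,-.067]);a=np.radians(9.2);X=np.array([np.cos(a),np.sin(a)]);Y=np.array([-X[1],X[0]])
h=M-.058*X
for t in(0,.1,.2,.54,.6):
    print(t,[proj(f,[*(h-.085*np.cos(t)*X+s*.019*Y),.028+.085*np.sin(t)]).round(1).tolist() for s in(-1,1)])
# refine knob in scene view
a=f['frame'].astype(int)
print('knob top expected',proj(f,[.5887,.0178,.221]))
E
```

```text
scene.pkl 76 [[251.0, 173.0], [258.5, 165.5], [264.0, 171.0], [256.5, 178.5]] 258.0657894736842 171.60526315789474
scene3.pkl 68 [[252.5, 179.5], [260.5, 171.5], [265.5, 176.5], [257.5, 184.5]] 259.8382352941176 177.01470588235293
0 [[260.7, 170.7], [267.7, 177.0]]
0.1 [[260.7, 169.3], [267.8, 175.6]]
0.2 [[260.5, 168.0], [267.6, 174.3]]
0.54 [[258.6, 164.6], [265.9, 171.0]]
0.6 [[258.1, 164.2], [265.4, 170.6]]
knob top expected [247.35714872 176.41196029]
```

The lever is level: paddle end at (260–265, 171–176), against a predicted level end of (261–268, 171–177). Next I'll go above the knob and down.

Emit:
carry_out:
  deltas:
    - {"linear": [8, -5, 0], "spin": 0}
    - {"linear": [16, -10, 0], "spin": 0}
    - {"linear": [16, -10, 0], "spin": 0}
    - {"linear": [12, -8, 0], "spin": 0}
    - {"linear": [5, -4, 0], "spin": 0}
    - {"linear": [0, 0, 10], "spin": 0}
    - {"linear": [0, 0, 12], "spin": 0}
    - {"linear": [0, 0, 0], "spin": 0}

```text
time_s: 7.33
tcp_pos: [0.5851, 0.0135, 0.401]
ee_rot: [3.141, 0.005, -0.002]
contact_force: [-0.5, -0.8, -0.1]
opening: 0.075
grasp_force: 0.0
```

```bash
python3 - <<'E'
from workcell import ctrl
import cv2
from h import *
f=ctrl.grab_frame('wrist');s=ctrl.sense();print(s['tcp_pos'],s['ee_rot'])
print(proj(f,[.5887,.0178,.221]),proj(f,[.590,-.067,.185]))
cv2.imwrite('pics/w1.png',cv2.cvtColor(f['frame'],cv2.COLOR_RGB2BGR));pickle.dump(f,open('w1.pkl','wb'))
E
```

```text
[0.58527441 0.01346252 0.40218302] [ 3.14073656e+00  3.39281466e-03 -2.02118800e-03]
[242.62638634 241.44787964] [384.32510457 212.69153556]
```

View pics/w1.png

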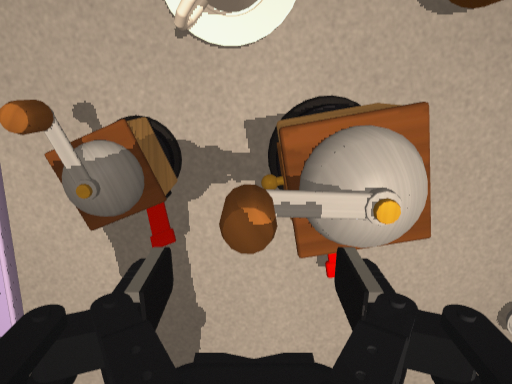

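```bash
python3 - <<'E'
from h import *
import cv2
f=pickle.load(open('w1.pkl','rb'));print(f['origin'])
t=np.linspace(0,6.28,60)
def bb(x,y,r=.0155):
    P=np.array([proj(f,[x+r*np.cos(a),y+r*np.sin(a),z]) for z in(.178,.221) for a in t]);return P.min(0).round(1),P.max(0).round(1)
for p in[(.5887,.0178),(.592,.0178),(.595,.0178),(.592,.016)]:print(p,bb(*p))
a=cv2.cvtColor(f['frame'],cv2.COLOR_RGB2HSV).astype(int)
m=(((a[...,0]<14)&(a[...,1]>130)&(a[...,2]>60))*255).astype(np.uint8);m[:,:200]=0;m[:,285:]=0;m[:150]=0;m[265:]=0
m=cv2.morphologyEx(m,cv2.MORPH_OPEN,np.ones((5,5)))
y,x=np.nonzero(m);print(x.min(),x.max(),y.min(),y.max())
for n in('scene3.pkl',):
    g=pickle.load(open(n,'rb'));print(proj(g,[.5887,.0178,.2]))
E
```

```text
[0.66129397 0.01245139 0.36971327]
(0.5887, 0.0178) (array([211.7, 187.4]), array([273.5, 268.7]))
(0.592, 0.0178) (array([211.5, 182.2]), array([273.6, 263. ]))
(0.595, 0.0178) (array([211.2, 177.4]), array([273.7, 257.8]))
(0.592, 0.016) (array([215.1, 182.2]), array([277.2, 263. ]))
227 284 157 249
[247.29430827 180.80082887]
```

Emit:
carry_out:
  deltas:
    - {"linear": [2.5, -1.5, 0], "spin": 0}
    - {"linear": [2, -1.5, 4], "spin": 0}
    - {"linear": [0, 0, 8], "spin": 0}
    - {"linear": [0, 0, 8], "spin": 0}
    - {"linear": [0, 0, 8], "spin": 0}
    - {"linear": [0, 0, 8], "spin": 0}
    - {"linear": [0, 0, 6], "spin": 0}
    - {"linear": [0, 0, 2], "spin": 0}
    - {"linear": [0, 0, 0], "spin": 0}

```text
time_s: 8.13
tcp_pos: [0.5906, 0.0173, 0.3588]
ee_rot: [3.142, 0.001, -0.001]
contact_force: [-0.6, 0.7, 0.1]
opening: 0.0751
grasp_force: 0.0
```

Emit:
carry_out:
  deltas:
    - {"linear": [0, 0, 0], "spin": 0}
    - {"linear": [0, 0, 0], "spin": 0}
    - {"linear": [0, 0, 0], "spin": 0}
    - {"linear": [0, 0, 0], "spin": 0}
    - {"linear": [0, 0, 0], "spin": 0}
    - {"linear": [0, 0, 0], "spin": 0}
  hand: 20
  grip_force: 30

```text
time_s: 8.63
tcp_pos: [0.5908, 0.0174, 0.3601]
ee_rot: [-3.142, -0.001, -0.001]
contact_force: [0.2, 0.1, 2.2]
opening: 0.0298
grasp_force: 29.7
```

```bash
python3 - <<'E'
import numpy as np
th=np.radians(np.r_[89.5,88,85,85-4.5*np.arange(1,81)])
P=np.round(np.c_[85*np.cos(th),-85*np.sin(th)],1)
D=np.diff(P,axis=0).round(1)
for i in range(0,82,4):print(i,np.degrees(th[i]).round(1),D[i:i+4].tolist())
E
```

```text
0 89.5 [[2.3, 0.1], [4.4, 0.2], [6.6, 0.9], [6.6, 1.3]]
4 76.0 [[6.4, 1.9], [6.2, 2.4], [6.0, 2.8], [5.8, 3.3]]
8 58.0 [[5.6, 3.8], [5.2, 4.1], [4.8, 4.6], [4.5, 5.0]]
12 40.0 [[4.1, 5.2], [3.7, 5.6], [3.2, 5.9], [2.7, 6.1]]
16 22.0 [[2.3, 6.2], [1.7, 6.5], [1.3, 6.5], [0.7, 6.7]]
20 4.0 [[0.2, 6.6], [-0.3, 6.7], [-0.9, 6.6], [-1.3, 6.6]]
24 -14.0 [[-1.9, 6.4], [-2.4, 6.2], [-2.8, 6.0], [-3.3, 5.8]]
28 -32.0 [[-3.8, 5.6], [-4.1, 5.2], [-4.6, 4.8], [-5.0, 4.5]]
32 -50.0 [[-5.2, 4.1], [-5.6, 3.7], [-5.9, 3.2], [-6.1, 2.7]]
36 -68.0 [[-6.2, 2.3], [-6.5, 1.7], [-6.5, 1.3], [-6.7, 0.7]]
40 -86.0 [[-6.6, 0.2], [-6.7, -0.3], [-6.6, -0.9], [-6.6, -1.3]]
44 -104.0 [[-6.4, -1.9], [-6.2, -2.4], [-6.0, -2.8], [-5.8, -3.3]]
48 -122.0 [[-5.6, -3.8], [-5.2, -4.1], [-4.8, -4.6], [-4.5, -5.0]]
52 -140.0 [[-4.1, -5.2], [-3.7, -5.6], [-3.2, -5.9], [-2.7, -6.1]]
56 -158.0 [[-2.3, -6.2], [-1.7, -6.5], [-1.3, -6.5], [-0.7, -6.7]]
60 -176.0 [[-0.2, -6.6], [0.3, -6.7], [0.9, -6.6], [1.3, -6.6]]
64 -194.0 [[1.9, -6.4], [2.4, -6.2], [2.8, -6.0], [3.3, -5.8]]
68 -212.0 [[3.8, -5.6], [4.1, -5.2], [4.6, -4.8], [5.0, -4.5]]
72 -230.0 [[5.2, -4.1], [5.6, -3.7], [5.9, -3.2], [6.1, -2.7]]
76 -248.0 [[6.2, -2.3], [6.5, -1.7], [6.5, -1.3], [6.7, -0.7]]
80 -266.0 [[6.6, -0.2], [6.7, 0.3]]
```

Emit:
carry_out:
  deltas:
    - {"linear": [2.3, 0.1, 0], "spin": 0}
    - {"linear": [4.4, 0.2, 0], "spin": 0}

```text
time_s: 8.8
tcp_pos: [0.5971, 0.0173, 0.36]
ee_rot: [-3.142, 0.001, -0.001]
contact_force: [-2.9, 1.0, 3.3]
opening: 0.0302
grasp_force: 29.9
```

Emit:
carry_out:
  deltas:
    - {"linear": [6.6, 0.9, 0], "spin": 0}
    - {"linear": [6.6, 1.3, 0], "spin": 0}

```text
time_s: 8.97
tcp_pos: [0.6109, 0.0151, 0.3598]
ee_rot: [-3.141, 0.001, -0.001]
contact_force: [-3.7, 0.9, 4.4]
opening: 0.0296
grasp_force: 29.9
```

Emit:
carry_out:
  deltas:
    - {"linear": [6.4, 1.9, 0], "spin": 0}
    - {"linear": [6.2, 2.4, 0], "spin": 0}

```text
time_s: 9.13
tcp_pos: [0.624, 0.0107, 0.3597]
ee_rot: [-3.141, 0.0, -0.001]
contact_force: [-4.0, 0.6, 4.6]
opening: 0.0301
grasp_force: 30.0
```

Emit:
carry_out:
  deltas:
    - {"linear": [6.0, 2.8, 0], "spin": 0}
    - {"linear": [5.8, 3.3, 0], "spin": 0}

```text
time_s: 9.3
tcp_pos: [0.6358, 0.0044, 0.3596]
ee_rot: [-3.141, -0.0, -0.001]
contact_force: [-3.2, 1.2, 4.9]
opening: 0.0303
grasp_force: 29.9
```

Emit:
carry_out:
  deltas:
    - {"linear": [5.6, 3.8, 0], "spin": 0}
    - {"linear": [5.2, 4.1, 0], "spin": 0}

```text
time_s: 9.47
tcp_pos: [0.6465, -0.0037, 0.3596]
ee_rot: [-3.141, -0.0, -0.001]
contact_force: [-2.7, 1.7, 4.2]
opening: 0.0298
grasp_force: 29.9
```

Emit:
carry_out:
  deltas:
    - {"linear": [4.8, 4.6, 0], "spin": 0}
    - {"linear": [4.5, 5.0, 0], "spin": 0}

```text
time_s: 9.63
tcp_pos: [0.6556, -0.0133, 0.3597]
ee_rot: [-3.141, -0.0, -0.001]
contact_force: [-1.9, 3.0, 3.4]
opening: 0.0298
grasp_force: 29.9
```

Emit:
carry_out:
  deltas:
    - {"linear": [4.1, 5.2, 0], "spin": 0}
    - {"linear": [3.7, 5.6, 0], "spin": 0}

```text
time_s: 9.8
tcp_pos: [0.6633, -0.0243, 0.3597]
ee_rot: [-3.141, -0.0, -0.001]
contact_force: [-2.4, 2.1, 4.0]
opening: 0.03
grasp_force: 29.8
```

Emit:
carry_out:
  deltas:
    - {"linear": [3.2, 5.9, 0], "spin": 0}
    - {"linear": [2.7, 6.1, 0], "spin": 0}

```text
time_s: 9.97
tcp_pos: [0.6692, -0.0364, 0.3597]
ee_rot: [-3.141, -0.0, -0.001]
contact_force: [-0.7, 2.4, 3.9]
opening: 0.03
grasp_force: 29.8
```

Emit:
carry_out:
  deltas:
    - {"linear": [2.3, 6.2, 0], "spin": 0}
    - {"linear": [1.7, 6.5, 0], "spin": 0}

```text
time_s: 10.13
tcp_pos: [0.6731, -0.0491, 0.3598]
ee_rot: [-3.141, -0.001, -0.001]
contact_force: [-1.2, 2.9, 3.1]
opening: 0.0305
grasp_force: 29.9
```

Emit:
carry_out:
  deltas:
    - {"linear": [1.3, 6.5, 0], "spin": 0}
    - {"linear": [0.7, 6.7, 0], "spin": 0}

```text
time_s: 10.3
tcp_pos: [0.675, -0.0623, 0.3598]
ee_rot: [-3.141, -0.001, -0.001]
contact_force: [-1.8, 2.1, 4.3]
opening: 0.0301
grasp_force: 29.9
```

Emit:
carry_out:
  deltas:
    - {"linear": [0.2, 6.6, 0], "spin": 0}
    - {"linear": [-0.3, 6.7, 0], "spin": 0}

```text
time_s: 10.47
tcp_pos: [0.6748, -0.0757, 0.3598]
ee_rot: [-3.141, -0.001, -0.001]
contact_force: [-0.3, 2.3, 2.4]
opening: 0.0299
grasp_force: 29.9
```

Emit:
carry_out:
  deltas:
    - {"linear": [-0.9, 6.6, 0], "spin": 0}
    - {"linear": [-1.3, 6.6, 0], "spin": 0}

```text
time_s: 10.63
tcp_pos: [0.6725, -0.0889, 0.3599]
ee_rot: [-3.141, -0.001, -0.001]
contact_force: [-0.7, 2.7, 4.3]
opening: 0.0297
grasp_force: 29.9
```

Emit:
carry_out:
  deltas:
    - {"linear": [-1.9, 6.4, 0], "spin": 0}
    - {"linear": [-2.4, 6.2, 0], "spin": 0}

```text
time_s: 10.8
tcp_pos: [0.6681, -0.1016, 0.3599]
ee_rot: [3.142, -0.001, -0.001]
contact_force: [1.6, 3.7, 5.5]
opening: 0.0301
grasp_force: 30.0
```

Emit:
carry_out:
  deltas:
    - {"linear": [-2.8, 6.0, 0], "spin": 0}
    - {"linear": [-3.3, 5.8, 0], "spin": 0}

```text
time_s: 10.97
tcp_pos: [0.6619, -0.1134, 0.36]
ee_rot: [3.141, -0.001, -0.001]
contact_force: [0.8, 2.8, 6.3]
opening: 0.0301
grasp_force: 30.0
```

Emit:
carry_out:
  deltas:
    - {"linear": [-3.8, 5.6, 0], "spin": 0}
    - {"linear": [-4.1, 5.2, 0], "spin": 0}

```text
time_s: 11.13
tcp_pos: [0.654, -0.1243, 0.36]
ee_rot: [3.141, -0.001, -0.001]
contact_force: [1.9, 2.6, 5.0]
opening: 0.0299
grasp_force: 30.0
```

Emit:
carry_out:
  deltas:
    - {"linear": [-4.6, 4.8, 0], "spin": 0}
    - {"linear": [-5.0, 4.5, 0], "spin": 0}

```text
time_s: 11.3
tcp_pos: [0.6444, -0.1336, 0.3601]
ee_rot: [3.141, -0.002, -0.001]
contact_force: [2.3, 2.7, 5.2]
opening: 0.0298
grasp_force: 30.0
```

Emit:
carry_out:
  deltas:
    - {"linear": [-5.2, 4.1, 0], "spin": 0}
    - {"linear": [-5.6, 3.7, 0], "spin": 0}

```text
time_s: 11.47
tcp_pos: [0.6336, -0.1415, 0.3601]
ee_rot: [3.141, -0.002, -0.002]
contact_force: [2.1, 2.4, 6.0]
opening: 0.0299
grasp_force: 30.0
```

Emit:
carry_out:
  deltas:
    - {"linear": [-5.9, 3.2, 0], "spin": 0}
    - {"linear": [-6.1, 2.7, 0], "spin": 0}

```text
time_s: 11.63
tcp_pos: [0.6215, -0.1475, 0.3601]
ee_rot: [3.141, -0.002, -0.002]
contact_force: [3.7, 1.7, 5.4]
opening: 0.0299
grasp_force: 30.0
```

Emit:
carry_out:
  deltas:
    - {"linear": [-6.2, 2.3, 0], "spin": 0}
    - {"linear": [-6.5, 1.7, 0], "spin": 0}

```text
time_s: 11.8
tcp_pos: [0.6088, -0.1516, 0.3601]
ee_rot: [3.14, -0.002, -0.002]
contact_force: [3.2, 1.0, 5.2]
opening: 0.0299
grasp_force: 30.0
```

Emit:
carry_out:
  deltas:
    - {"linear": [-6.5, 1.3, 0], "spin": 0}
    - {"linear": [-6.7, 0.7, 0], "spin": 0}

```text
time_s: 11.97
tcp_pos: [0.5955, -0.1537, 0.3602]
ee_rot: [3.14, -0.002, -0.002]
contact_force: [4.1, -0.7, 5.6]
opening: 0.0299
grasp_force: 30.0
```

Emit:
carry_out:
  deltas:
    - {"linear": [-6.6, 0.1, 0], "spin": 0}
    - {"linear": [-6.7, -0.4, 0], "spin": 0}

```text
time_s: 12.13
tcp_pos: [0.5822, -0.1537, 0.3602]
ee_rot: [3.139, -0.002, -0.002]
contact_force: [3.7, -1.0, 5.1]
opening: 0.0296
grasp_force: 30.0
```

Emit:
carry_out:
  deltas:
    - {"linear": [-6.6, -1.0, 0], "spin": 0}
    - {"linear": [-6.6, -1.4, 0], "spin": 0}

```text
time_s: 12.3
tcp_pos: [0.5689, -0.1516, 0.3602]
ee_rot: [3.139, -0.002, -0.003]
contact_force: [2.7, -2.7, 5.8]
opening: 0.0298
grasp_force: 30.0
```

Emit:
carry_out:
  deltas:
    - {"linear": [-6.4, -2.0, 0], "spin": 0}
    - {"linear": [-6.2, -2.5, 0], "spin": 0}

```text
time_s: 12.47
tcp_pos: [0.5563, -0.1474, 0.3602]
ee_rot: [3.138, -0.002, -0.003]
contact_force: [3.1, -3.0, 5.8]
opening: 0.0296
grasp_force: 30.1
```

Emit:
carry_out:
  deltas:
    - {"linear": [-6.0, -2.9, 0], "spin": 0}
    - {"linear": [-5.8, -3.4, 0], "spin": 0}

```text
time_s: 12.63
tcp_pos: [0.5443, -0.1414, 0.3602]
ee_rot: [3.138, -0.002, -0.003]
contact_force: [1.1, -4.9, 5.5]
opening: 0.0302
grasp_force: 30.1
```

Emit:
carry_out:
  deltas:
    - {"linear": [-5.6, -3.8, 0], "spin": 0}
    - {"linear": [-5.2, -4.1, 0], "spin": 0}

```text
time_s: 12.8
tcp_pos: [0.5334, -0.1337, 0.3602]
ee_rot: [3.137, -0.001, -0.004]
contact_force: [2.0, -4.8, 5.4]
opening: 0.0297
grasp_force: 30.2
```

Emit:
carry_out:
  deltas:
    - {"linear": [-4.8, -4.6, 0], "spin": 0}
    - {"linear": [-4.5, -5.0, 0], "spin": 0}

```text
time_s: 12.97
tcp_pos: [0.5248, -0.1253, 0.3604]
ee_rot: [3.135, -0.004, -0.005]
contact_force: [7.3, -10.1, 3.1]
opening: 0.0298
grasp_force: 31.3
```

The force jumped to 12.5 N with the arm lagging, so this is the jam at about -139°. I'll back off about 24°.

Emit:
carry_out:
  deltas:
    - {"linear": [4.5, 5.0, 0], "spin": 0}
    - {"linear": [4.8, 4.6, 0], "spin": 0}
    - {"linear": [5.2, 4.1, 0], "spin": 0}
    - {"linear": [5.6, 3.8, 0], "spin": 0}
    - {"linear": [5.8, 3.4, 0], "spin": 0}
    - {"linear": [3.0, 1.5, 0], "spin": 0}
    - {"linear": [0, 0, 0], "spin": 0}

```text
time_s: 13.55
tcp_pos: [0.5529, -0.146, 0.36]
ee_rot: [3.139, 0.002, -0.003]
contact_force: [-2.2, -2.0, 11.4]
opening: 0.0299
grasp_force: 30.6
```

Emit:
carry_out:
  deltas:
    - {"linear": [-3.0, -1.5, -0.3], "spin": 0}
    - {"linear": [-5.8, -3.4, -0.3], "spin": 0}
    - {"linear": [-5.6, -3.8, 0], "spin": 0}

```text
time_s: 13.8
tcp_pos: [0.5387, -0.1373, 0.3604]
ee_rot: [3.138, -0.0, -0.003]
contact_force: [0.5, -5.4, 4.9]
opening: 0.0296
grasp_force: 30.3
```

Emit:
carry_out:
  deltas:
    - {"linear": [-5.2, -4.1, 0], "spin": 0}
    - {"linear": [-4.8, -4.6, 0], "spin": 0}

```text
time_s: 13.97
tcp_pos: [0.5282, -0.1283, 0.3604]
ee_rot: [3.138, 0.001, -0.003]
contact_force: [1.0, -5.2, 6.5]
opening: 0.0295
grasp_force: 30.3
```

Emit:
carry_out:
  deltas:
    - {"linear": [-4.5, -5.0, 0], "spin": 0}
    - {"linear": [-4.1, -5.2, 0], "spin": 0}

```text
time_s: 14.13
tcp_pos: [0.5196, -0.1183, 0.3604]
ee_rot: [3.138, 0.001, -0.003]
contact_force: [1.5, -6.7, 4.2]
opening: 0.0297
grasp_force: 30.5
```

Emit:
carry_out:
  deltas:
    - {"linear": [-3.7, -5.6, 0], "spin": 0}
    - {"linear": [-3.2, -5.9, 0], "spin": 0}
    - {"linear": [-2.7, -6.1, 0], "spin": 0}
    - {"linear": [-2.3, -6.2, 0], "spin": 0}
    - {"linear": [-1.7, -6.5, 0], "spin": 0}
    - {"linear": [-1.3, -6.5, 0], "spin": 0}

```text
time_s: 14.63
tcp_pos: [0.5044, -0.0822, 0.3602]
ee_rot: [3.137, 0.002, -0.004]
contact_force: [-0.8, -6.3, 2.5]
opening: 0.03
grasp_force: 30.4
```

Emit:
carry_out:
  deltas:
    - {"linear": [-0.7, -6.7, 0], "spin": 0}
    - {"linear": [-0.2, -6.6, 0], "spin": 0}
    - {"linear": [0.3, -6.7, 0], "spin": 0}
    - {"linear": [0.9, -6.6, 0], "spin": 0}
    - {"linear": [1.3, -6.6, 0], "spin": 0}
    - {"linear": [1.9, -6.4, 0], "spin": 0}
    - {"linear": [2.4, -6.2, 0], "spin": 0}

```text
time_s: 15.22
tcp_pos: [0.5102, -0.0336, 0.3599]
ee_rot: [3.141, 0.004, -0.001]
contact_force: [-3.0, 0.6, 6.2]
opening: 0.03
grasp_force: 30.5
```

Emit:
carry_out:
  deltas:
    - {"linear": [2.8, -6.0, 0], "spin": 0}
    - {"linear": [3.3, -5.8, 0], "spin": 0}
    - {"linear": [3.8, -5.6, 0], "spin": 0}
    - {"linear": [4.1, -5.2, 0], "spin": 0}
    - {"linear": [4.6, -4.8, 0], "spin": 0}
    - {"linear": [5.0, -4.5, 0], "spin": 0}
    - {"linear": [5.2, -4.1, 0], "spin": 0}
    - {"linear": [5.6, -3.7, 0], "spin": 0}
    - {"linear": [5.9, -3.2, 0], "spin": 0}
    - {"linear": [6.1, -2.7, 0], "spin": 0}

```text
time_s: 16.05
tcp_pos: [0.5568, 0.0118, 0.3598]
ee_rot: [3.14, 0.004, -0.001]
contact_force: [-4.0, 0.9, 7.1]
opening: 0.0299
grasp_force: 30.7
```

Emit:
carry_out:
  deltas:
    - {"linear": [6.2, -2.3, 0], "spin": 0}
    - {"linear": [6.5, -1.7, 0], "spin": 0}
    - {"linear": [6.5, -1.3, 0], "spin": 0}
    - {"linear": [6.7, -0.7, 0], "spin": 0}
    - {"linear": [6.6, -0.2, 0], "spin": 0}
    - {"linear": [6.7, 0.3, 0], "spin": 0}
    - {"linear": [6.6, 0.9, 0], "spin": 0}
    - {"linear": [6.6, 1.3, 0], "spin": 0}
    - {"linear": [6.4, 1.9, 0], "spin": 0}
    - {"linear": [6.2, 2.4, 0], "spin": 0}

```text
time_s: 16.88
tcp_pos: [0.6221, 0.0116, 0.3597]
ee_rot: [3.141, 0.004, -0.0]
contact_force: [-3.0, 2.9, 4.7]
opening: 0.03
grasp_force: 30.4
```

Emit:
carry_out:
  deltas:
    - {"linear": [6.0, 2.8, 0], "spin": 0}
    - {"linear": [5.8, 3.3, 0], "spin": 0}
    - {"linear": [5.6, 3.8, 0], "spin": 0}
    - {"linear": [5.2, 4.1, 0], "spin": 0}
    - {"linear": [4.8, 4.6, 0], "spin": 0}
    - {"linear": [4.5, 5.0, 0], "spin": 0}
    - {"linear": [4.1, 5.2, 0], "spin": 0}
    - {"linear": [3.7, 5.6, 0], "spin": 0}
    - {"linear": [3.2, 5.9, 0], "spin": 0}
    - {"linear": [2.7, 6.1, 0], "spin": 0}
    - {"linear": [2.3, 6.2, 0], "spin": 0}
    - {"linear": [1.7, 6.5, 0], "spin": 0}

```text
time_s: 17.88
tcp_pos: [0.6728, -0.0484, 0.3599]
ee_rot: [-3.141, 0.001, -0.001]
contact_force: [-3.4, 2.4, -0.8]
opening: 0.0298
grasp_force: 29.8
```

Emit:
carry_out:
  deltas:
    - {"linear": [1.3, 6.5, 0], "spin": 0}
    - {"linear": [0.7, 6.7, 0], "spin": 0}
    - {"linear": [0.2, 6.6, 0], "spin": 0}
    - {"linear": [-0.3, 6.7, 0], "spin": 0}
    - {"linear": [-0.9, 6.6, 0], "spin": 0}
    - {"linear": [-1.3, 6.6, 0], "spin": 0}
    - {"linear": [-1.9, 6.4, 0], "spin": 0}
    - {"linear": [-2.4, 6.2, 0], "spin": 0}
    - {"linear": [-2.8, 6.0, 0], "spin": 0}
    - {"linear": [-3.3, 5.8, 0], "spin": 0}
    - {"linear": [-3.8, 5.6, 0], "spin": 0}
    - {"linear": [-4.1, 5.2, 0], "spin": 0}

```text
time_s: 18.88
tcp_pos: [0.6539, -0.1232, 0.3605]
ee_rot: [-3.142, -0.001, -0.001]
contact_force: [0.3, 4.7, -0.9]
opening: 0.0296
grasp_force: 29.8
```

Emit:
carry_out:
  deltas:
    - {"linear": [-4.6, 4.8, 0], "spin": 0}
    - {"linear": [-5.0, 4.5, 0], "spin": 0}
    - {"linear": [-5.2, 4.1, 0], "spin": 0}
    - {"linear": [-5.6, 3.7, 0], "spin": 0}
    - {"linear": [-5.9, 3.2, 0], "spin": 0}
    - {"linear": [-6.1, 2.7, 0], "spin": 0}
    - {"linear": [-6.2, 2.3, 0], "spin": 0}
    - {"linear": [-6.5, 1.7, 0], "spin": 0}
    - {"linear": [-6.5, 1.3, 0], "spin": 0}
    - {"linear": [-6.7, 0.7, 0], "spin": 0}
    - {"linear": [-6.6, 0.2, 0], "spin": 0}
    - {"linear": [-6.7, -0.3, 0], "spin": 0}

```text
time_s: 19.88
tcp_pos: [0.5819, -0.1525, 0.3608]
ee_rot: [3.14, -0.001, -0.002]
contact_force: [2.8, -3.6, 4.3]
opening: 0.0296
grasp_force: 30.4
```

Emit:
carry_out:
  deltas:
    - {"linear": [-6.6, -0.9, 0], "spin": 0}
    - {"linear": [-6.6, -1.3, 0], "spin": 0}
    - {"linear": [-6.4, -1.9, 0], "spin": 0}
    - {"linear": [-6.2, -2.4, 0], "spin": 0}
    - {"linear": [-6.0, -2.8, 0], "spin": 0}
    - {"linear": [-5.8, -3.3, 0], "spin": 0}
    - {"linear": [-5.6, -3.8, 0], "spin": 0}
    - {"linear": [-5.2, -4.1, 0], "spin": 0}

```text
time_s: 20.55
tcp_pos: [0.5327, -0.1323, 0.3605]
ee_rot: [3.139, 0.001, -0.003]
contact_force: [0.5, -5.1, 6.1]
opening: 0.0299
grasp_force: 30.6
```

Emit:
carry_out:
  deltas:
    - {"linear": [-4.8, -4.6, 0], "spin": 0}
    - {"linear": [-4.5, -5.0, 0], "spin": 0}
    - {"linear": [-4.1, -5.2, 0], "spin": 0}
    - {"linear": [-3.7, -5.6, 0], "spin": 0}
    - {"linear": [-3.2, -5.9, 0], "spin": 0}
    - {"linear": [-2.7, -6.1, 0], "spin": 0}

```text
time_s: 21.05
tcp_pos: [0.5097, -0.1007, 0.3603]
ee_rot: [3.137, 0.002, -0.003]
contact_force: [1.5, -9.3, 5.4]
opening: 0.03
grasp_force: 31.3
```

Emit:
carry_out:
  deltas:
    - {"linear": [-2.3, -6.2, 0], "spin": 0}
    - {"linear": [-1.7, -6.5, 0], "spin": 0}
    - {"linear": [-1.3, -6.5, 0], "spin": 0}
    - {"linear": [-0.7, -6.7, 0], "spin": 0}
    - {"linear": [-0.2, -6.6, 0], "spin": 0}
    - {"linear": [0.3, -6.7, 0], "spin": 0}
    - {"linear": [0.9, -6.6, 0], "spin": 0}
    - {"linear": [1.3, -6.6, 0], "spin": 0}
    - {"linear": [1.9, -6.4, 0], "spin": 0}
    - {"linear": [2.4, -6.2, 0], "spin": 0}
    - {"linear": [2.8, -6.0, 0], "spin": 0}
    - {"linear": [3.3, -5.8, 0], "spin": 0}

```text
time_s: 22.05
tcp_pos: [0.5164, -0.0214, 0.3599]
ee_rot: [3.141, 0.004, -0.001]
contact_force: [-3.4, -1.2, 6.6]
opening: 0.0299
grasp_force: 31.0
```

Emit:
carry_out:
  deltas:
    - {"linear": [3.8, -5.6, 0], "spin": 0}
    - {"linear": [4.1, -5.2, 0], "spin": 0}
    - {"linear": [4.6, -4.8, 0], "spin": 0}
    - {"linear": [5.0, -4.5, 0], "spin": 0}
    - {"linear": [5.2, -4.1, 0], "spin": 0}
    - {"linear": [5.6, -3.7, 0], "spin": 0}
    - {"linear": [5.9, -3.2, 0], "spin": 0}
    - {"linear": [6.1, -2.7, 0], "spin": 0}
    - {"linear": [6.2, -2.3, 0], "spin": 0}
    - {"linear": [6.5, -1.7, 0], "spin": 0}
    - {"linear": [6.5, -1.3, 0], "spin": 0}
    - {"linear": [6.7, -0.7, 0], "spin": 0}

```text
time_s: 23.05
tcp_pos: [0.5827, 0.0184, 0.3597]
ee_rot: [3.141, 0.005, -0.0]
contact_force: [-3.6, -0.6, 6.2]
opening: 0.0296
grasp_force: 30.9
```

Emit:
carry_out:
  deltas:
    - {"linear": [6.6, -0.2, 0], "spin": 0}
    - {"linear": [6.7, 0.3, 0], "spin": 0}
    - {"linear": [6.6, 0.9, 0], "spin": 0}
    - {"linear": [6.6, 1.3, 0], "spin": 0}
    - {"linear": [6.4, 1.9, 0], "spin": 0}
    - {"linear": [6.2, 2.4, 0], "spin": 0}
    - {"linear": [6.0, 2.8, 0], "spin": 0}
    - {"linear": [5.8, 3.3, 0], "spin": 0}
    - {"linear": [5.6, 3.8, 0], "spin": 0}
    - {"linear": [5.2, 4.1, 0], "spin": 0}
    - {"linear": [4.8, 4.6, 0], "spin": 0}
    - {"linear": [4.5, 5.0, 0], "spin": 0}

```text
time_s: 24.05
tcp_pos: [0.6554, -0.0127, 0.3599]
ee_rot: [-3.141, 0.001, -0.001]
contact_force: [-3.9, 0.8, -1.5]
opening: 0.03
grasp_force: 30.2
```

Emit:
carry_out:
  deltas:
    - {"linear": [4.1, 5.2, 0], "spin": 0}
    - {"linear": [3.7, 5.6, 0], "spin": 0}
    - {"linear": [3.2, 5.9, 0], "spin": 0}
    - {"linear": [2.7, 6.1, 0], "spin": 0}
    - {"linear": [2.3, 6.2, 0], "spin": 0}
    - {"linear": [1.0, 4.0, 0], "spin": 0}
    - {"linear": [0, 0, 0], "spin": 0}

```text
time_s: 24.63
tcp_pos: [0.6723, -0.0469, 0.3602]
ee_rot: [3.141, -0.0, -0.003]
contact_force: [-3.9, 1.1, -2.9]
opening: 0.0298
grasp_force: 30.1
```

```bash
python3 - <<'E'
from workcell import ctrl
import cv2
from h import *
s=ctrl.sense();t=s['tcp_pos'];print(t,s['contact_force'],np.degrees(np.arctan2(t[1]+.0677,t[0]-.59)))
o=[]
for n in('scene','wrist'):
    f=ctrl.grab_frame(n);pickle.dump(f,open(n+'4.pkl','wb'))
    c=f['frame'][140:235,195:322] if n=='scene' else f['frame']
    o.append(cv2.resize(c,(400,300),interpolation=cv2.INTER_CUBIC))
cv2.imwrite('pics/e4.png',cv2.cvtColor(cv2.hconcat(o),cv2.COLOR_RGB2BGR))
E
```

```text
[ 0.67228182 -0.0469329   0.36021016] [-3.88291427  1.08247781 -2.9168929 ] 14.16504842724822
```

View pics/e4.png

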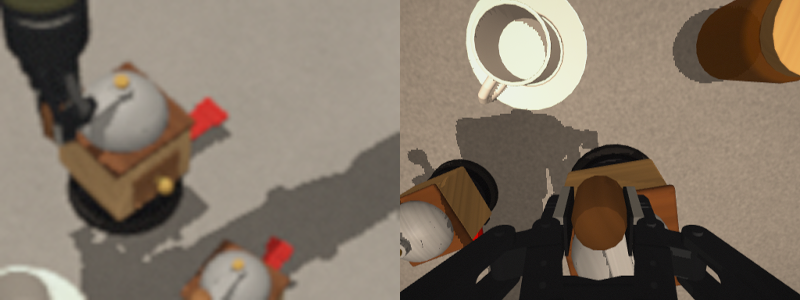

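Emit:
carry_out:
  deltas:
    - {"linear": [0.9, 3.5, 0], "spin": 0}
    - {"linear": [0.4, 3.5, 0], "spin": 0}
    - {"linear": [0, 0, 0], "spin": 0}
    - {"linear": [0, 0, 0], "spin": 0}

```text
time_s: 25.07
tcp_pos: [0.6733, -0.0526, 0.3603]
ee_rot: [3.141, -0.0, -0.001]
contact_force: [-3.5, 0.8, -1.8]
opening: 0.0299
grasp_force: 30.1
```

```bash
python3 - <<'E'
from h import *
import cv2
from workcell import ctrl
s=ctrl.sense();t=s['tcp_pos'];print(t,s['contact_force'],np.degrees(np.arctan2(t[1]+.0677,t[0]-.59)))
f=pickle.load(open('scene3.pkl','rb'));g=ctrl.grab_frame('scene')
# mill motion check: compare patches (foot/drawer side, lever)
gr=lambda a:cv2.cvtColor(a['frame'],cv2.COLOR_RGB2GRAY)
for n,(r0,r1,c0,c1) in dict(mill=(180,212,216,256),lever=(165,190,252,272),teapot=(280,370,320,390)).items():
    r=cv2.matchTemplate(gr(g)[r0-5:r1+5,c0-5:c1+5],gr(f)[r0:r1,c0:c1],cv2.TM_CCOEFF_NORMED);_,v,_,l=cv2.minMaxLoc(r)
    sh,_=cv2.phaseCorrelate(np.float32(gr(f)[r0:r1,c0:c1]),np.float32(gr(g)[r0:r1,c0:c1]));print(n,v,np.array(l)-5,np.round(sh,2))
E
```

```text
[ 0.6733369  -0.05256826  0.36029168] [-3.5273052   0.80043399 -1.78627589] 10.291254530314566
mill 0.94870525598526 [0 0] [-0.02  0.06]
lever 0.9929552674293518 [0 0] [0.03 0.36]
teapot 0.9996896386146545 [0 0] [0.02 0.01]
```

Emit:
carry_out:
  deltas:
    - {"linear": [0, 1.7, 0], "spin": 0}
    - {"linear": [0, 0, 0], "spin": 0}
    - {"linear": [0, 0, 0], "spin": 0}

```text
time_s: 25.37
tcp_pos: [0.6734, -0.054, 0.3603]
ee_rot: [-3.142, -0.0, -0.001]
contact_force: [-2.7, 0.2, -2.6]
opening: 0.0293
grasp_force: 30.1
```

Emit:
carry_out:
  deltas:
    - {"linear": [0, 0, 0], "spin": 0}
    - {"linear": [0, 0, 0], "spin": 0}
    - {"linear": [0, 0, 0], "spin": 0}
    - {"linear": [0, 0, 0], "spin": 0}
    - {"linear": [0, 0, 0], "spin": 0}
    - {"linear": [0, 0, 0], "spin": 0}
  hand: 70

```text
time_s: 25.87
tcp_pos: [0.6735, -0.0541, 0.3605]
ee_rot: [3.141, -0.001, -0.001]
contact_force: [-0.1, -0.6, 0.3]
opening: 0.0702
grasp_force: 0.0
```

Emit:
carry_out:
  deltas:
    - {"linear": [0, 0, -5], "spin": 0}
    - {"linear": [0, 0, -8], "spin": 0}
    - {"linear": [0, 0, -12], "spin": 0}
    - {"linear": [0, 0, -15], "spin": 0}
    - {"linear": [0, 0, -15], "spin": 0}
    - {"linear": [0, 0, -15], "spin": 0}
    - {"linear": [-10, 30, -10], "spin": 0}
    - {"linear": [-10, 35, 0], "spin": 0}
    - {"linear": [-10, 35, 0], "spin": 0}
    - {"linear": [-10, 35, 0], "spin": 0}
    - {"linear": [-10, 35, 0], "spin": 0}
    - {"linear": [0, 0, 0], "spin": 0}

```text
time_s: 26.87
tcp_pos: [0.6202, -0.2336, 0.441]
ee_rot: [3.135, 0.001, -0.013]
contact_force: [-0.6, -1.6, -0.1]
opening: 0.0699
grasp_force: 0.0
```

Emit:
carry_out:
  deltas:
    - {"linear": [-20, 35, 0], "spin": 0}
    - {"linear": [-20, 35, 0], "spin": 0}
    - {"linear": [-20, 35, 0], "spin": 0}
    - {"linear": [-20, 35, 0], "spin": 0}
    - {"linear": [-20, 35, 0], "spin": 0}
    - {"linear": [-20, 35, 0], "spin": 0}
    - {"linear": [0, 0, 0], "spin": 0}

```text
time_s: 27.45
tcp_pos: [0.4966, -0.4429, 0.4406]
ee_rot: [3.135, 0.004, -0.014]
contact_force: [-0.5, -1.1, 0.5]
opening: 0.0704
grasp_force: 0.0
```

```bash
python3 - <<'E'
from workcell import ctrl
import cv2
from h import *
print(ctrl.sense()['tcp_pos'])
f=ctrl.grab_frame('top');pickle.dump(f,open('t5.pkl','wb'))
M=[.59,-.067];a=np.radians(9.2)
print(proj(f,[M[0]+.085*np.cos(a),M[1]+.085*np.sin(a),.221]))
c=f['frame'][155:250,230:357];cv2.imwrite('pics/t5.png',cv2.cvtColor(cv2.resize(c,None,fx=6,fy=6,interpolation=cv2.INTER_CUBIC),cv2.COLOR_RGB2BGR))
E
```

```text
[ 0.49660837 -0.44288068  0.44058311]
[288.3672308  157.24595291]
```

View pics/t5.png

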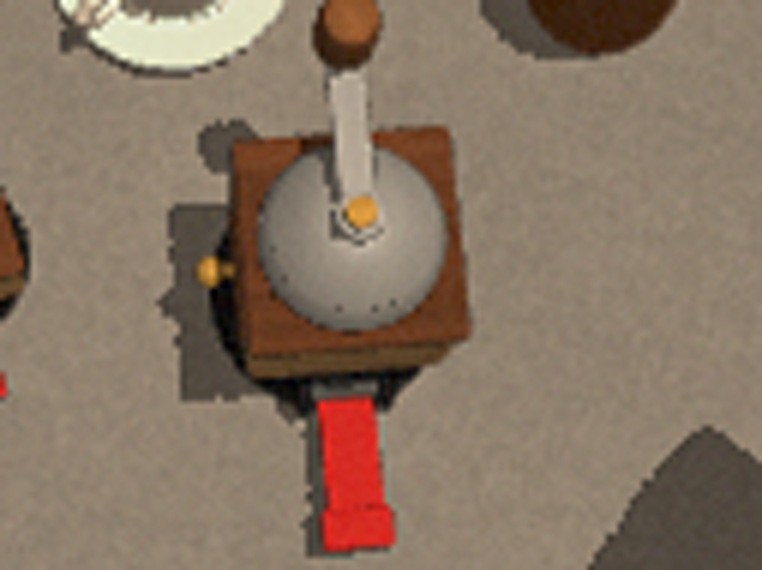

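The knob is at pixel (288.2, 157.3) against (288.4, 157.2) expected. The box corners haven't moved and the lever is flat. Handing in.

```bash
python3 -c "
from workcell import ctrl
print(ctrl.hand_in())"
```

```text
the job is handed in; nothing more can be done
None
```

I've handed the job in at about 27.5 s: the lever is fully down, and the crank went two full turns and on, with the bean jam cleared by backing off about 24°. I let go with the crank pointing straight away from the lever, and in the last picture the mill had not moved; the tea things were not touched.

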